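# Lock a chopping board with a quarter-turn stop

### The job

Take the red-handled stop from its white parking block, put its hammer head into the open length of the slotted strut of the chopping station, push it down against the spring and give it a quarter turn so that it catches under the lips. The board must end pushed fully home against the teal fence, with the stop's black collar snug against the board's free edge, and the stop let go, upright and crosswise. Feel for the slot and work gently: never lean on the station or the board with more than 45 N, and leave the mug, the jar and the bowl where they are.

Things in the scene. Friction and masses are not known exactly. Their poses are not given: they have to be found in the camera images.
- station: Fixed grey slab, 400 x 200 x 30 mm high. Origin: centre of its underside; x along the slot towards the open end, y across it, z up. A 40 mm wide aluminium strut, top flush at z = 30 mm, is clamped in a 62 mm groove parallel to x, its centre line anywhere within 10 mm of y = 0. That offset is NOT in this pose: see or feel it. The strut does not shift when pressed.
- slot (a point): Point at x = 100 mm, y = 0, z = 30 mm of the station (not exactly on the slot, whose offset is unknown). Slot 16.5 mm wide between lips 4 mm thick (z 26 to 30 mm), 34 mm wide inside, open from the board's edge to x = 185 mm. A sprung strip inside, top at z = 22 mm, yields downwards: 3 N to start, 1 N more per mm, 7 mm travel.
- fence (a point): Middle of the foot of the teal fence's board-side face, at x = -180 mm, z = 30 mm of the station. The fence is 16 mm high and runs straight across the slab.
- board_center (a point): Centre of a loose beech board 180 (x) x 170 (y) x 18 mm thick, about 0.4 kg, lying on the slab, its axes roughly the station's. It starts 4 to 14 mm short of the fence and slides easily; home, its centre is at x = -90 mm and its free edge at x = 0 of the station.
- block: Fixed white parking block 70 x 56 x 24 mm high with a through hole 36 (x) x 20 (y) mm; origin: centre of its underside. The stop hangs in the hole, its collar resting on the block's top, the underside of its head 10 mm above the worktop.
- stop_handle (a point): Centre of the stop's red handle: bar 50 (x) x 14 (y) x 30 mm high (z up). Stop 74 mm high, about 0.12 kg; from the bottom: steel head 28 (x) x 14 (y) x 6 high, stem 12 dia. x 8, black collar 30 dia. x 12, neck 14 dia. x 18, handle. This point is 59 mm above the head's underside.
- stop_head (a point): Centre of the stop's head, 56 mm under the handle's centre; x along its length. Its height: resting on the lips 33 mm; in the slot on the unpressed strip 25 mm; free to turn when pressed below 22.5 mm (collar meets the lips at 19 mm); turned crosswise, either way, and let go, 23 mm, lifted by the spring against the lips. Turned, it still slides along the slot.
- mug: White mug, 80 mm diameter, 90 mm high, beyond the station; a bystander. Origin: centre of its underside.
- jar: Glass jar with an orange cap, 70 mm diameter, 110 mm high, beyond the station; a bystander. Origin: centre of its underside.
- bowl: Steel bowl of potatoes, 180 mm diameter, 70 mm high, to the robot's right; a bystander. Origin: centre of its underside.
There are look-alikes about, which are no part of the job. Leave any blue or yellow look-alike of the part that bears stop_handle alone.

How it is judged:
On the way, in this order (a step that is already met when the one before it is completed fails the run):
1. the head is down in the slot, lengthwise (z of stop_head in the frame of station between 0.015 and 0.0275 m and angle between the x axis of stop_head and the x axis of station, either way round below 0.3 rad and y of stop_head in the frame of station between -0.016 and 0.016 m and x of stop_head in the frame of station between 0 and 0.185 m), for 0.05 s.
2. the head is turned crosswise under the lips (z of stop_head in the frame of station between 0.015 and 0.0245 m and angle between the x axis of stop_head and the y axis of station, either way round below 0.3 rad and y of stop_head in the frame of station between -0.016 and 0.016 m and x of stop_head in the frame of station between 0 and 0.185 m), for 0.1 s.
At the end, for the whole second after the job is handed in: The head is up under the lips (centre 21 to 24.5 mm high), crosswise within 0.3 rad, upright within 0.12 rad, at rest, let go; the board lies flat, within 3 mm of the fence and 20 mm of the slab's middle; the stop's axis is within 18.5 mm of the edge that the board has when home (angle between the x axis of stop_head and the y axis of station, either way round below 0.3 rad and z of stop_head in the frame of station between 0.021 and 0.0245 m and y of stop_head in the frame of station between -0.016 and 0.016 m and x of stop_head in the frame of station between 0 and 0.185 m and angle between stop_head's own z axis and vertical below 0.12 rad and x of stop_head in the frame of station below 0.0185 m and x of board_center in the frame of station below -0.087 m and y of board_center in the frame of station between -0.02 and 0.02 m and z of board_center in the frame of station below 0.042 m and linear speed of stop below 0.02 m/s); the robot touches nothing.
It fails at once if the stop presses on the station with more than 45 N (contact force between stop and station above 45 N).
It fails at once if the stop presses on the board with more than 45 N (contact force between stop and board above 45 N).
It fails at once if the arm or fingers lean on the station with more than 45 N (contact force between the arm and station above 45 N).
It fails at once if a bystander is moved by more than 20 mm (distance of any of mug, jar, bowl from where it was at the start of the episode above 0.02 m).
It also fails if it takes over 61 s, if anything falls off the work surface, if the arm or the gripper's body presses on something with over 40 N, if the wrist force passes 120 N, or if a joint passes its speed limit or range.

### The arm

A 7-joint arm with a two-finger parallel gripper is mounted at the origin on the work surface. World frame = base frame: x ahead of the robot, y to its left, z up, the work surface at z = 0. Lengths are in m, angles in rad, forces in N, time in s.
With the tool pointing down it reaches from about 0.35 to 0.9 m from the base axis. Payload 8.1 kg.
Tool frame: the origin (TCP) lies midway between the tips of the shut fingers; the grasp point (between the pads) lies 19 mm behind it (env.pinch_z is the distance from the TCP to the grasp point, in m); z points along the fingers, y is the line along which they close (so a half turn about z gives the same grasp; the last joint's range is limited). The gripper opens to 92 mm and grips with 3 to 60 N. Pads are 19 mm wide; open, the fingers measure 130 mm over their backs; the gripper's body (75 mm by 190 mm) begins 47 mm behind the grasp point.
Start: joints at [-1.354, 0.434, 0.025, 1.573, -0.012, 1.134, -0.075], TCP at [0.197, 0.593, 0.227] pointing down, gripper open.
Joint ranges: [-2.62, 2.62], [-0.44, 2.09], [-1.27, 1.32], [0.08, 2.57], [-1.32, 4.46], [0.12, 2], [-2.74, 2.74]. Speed limits (rad/s): [2.22, 2.22, 3.01, 3.01, 3.14, 3.14, 3.14].

### API

Orientations are given as a unit quaternion [w, x, y, z].
In Python, from station import env gives the robot as it stands.
- The arm moves only by the tool carry_out, never from a script. Its argument "targets" is a list of rows, each a list of 7 numbers: the closure, from -1 (fully open) to 1 (shut), then the shift along the tool's x, y, z in cm, then the turn, a rotation vector about the tool's x, y, z in rad. In form: [[hand, x, y, z, wx, wy, wz], ...]. A call has 1 to 10 rows; each row shifts and turns the commanded pose from where the row before left it, along the tool's axes as they then stand; what a row does not reach is not made up. A row lasts 1/8 s, in which the tool goes at most 62.5 mm and 10.7 degrees, less where a joint would pass 70% of its speed; a pose out of reach is approached as far as the arm can. A call with a gripper value outside its range is refused whole. The fingers move at their own pace and stop on an object; "newtons" is the grip in N (left out, the last holds). Time passes only in rows, so rows that do not move let the fingers close. It gives the time, the measured TCP pose, the force, the opening and the grip force at its end, in the units of the state.
- env.observe(): the state, without advancing time (a new reading comes with each control period).
- env.camera(name): name is "scene" or "top" or "wrist"; returns (picture, depth): 420x560x3 uint8, red, green, blue; 420x560 float32, m along the optical axis (not along the pixel's ray), 0 where there is no reading.
- env.camera_info(name): a dict with "K" (3x3 intrinsics, pixels), "cam_to_world" (4x4, takes a point from camera to world coordinates). Camera axes: x right, y up, looking along -z (the intrinsics and any distortion apply to the point x, -y, -z); pixel columns grow to the right and rows downward; lengths in m; the calibration is good to about 2 mm. A picture is of the moment at which its call begins: read the wrist's pose just before it. camera_info takes no time and is no camera call; for the wrist camera it gives the pose at the moment of the call.
- env.hand_in(): hands the job in; it is judged then, once.
Trained networks look in the newest picture that a camera, given by its name, has taken for a name from the list of things; names that differ only in an ending like _2 or _b are one class to them, and where a whole thing is asked for, a point or a joint stands for the part that bears it (a point fixed in the world has none). Each returns a list of dicts, best first, with "confidence" (0 to 1); they miss things now and then, are a little off and sometimes report something else, mostly with a low value. They report only what shows in the picture. A call takes as long as a camera call. They do not tell look-alikes from the thing itself.
- env.outline_of(query, camera): "pixels" (420x560 bool, what is visible of it) and "bbox" ([left, top, width, height] in pixels, round what is visible of it).
The state is a dict: "t": time; "qpos": joint angles; "qvel": joint speeds; "joint_efforts": joint torques, N m; "tcp_pos": TCP position; "ee_rot": TCP orientation; "contact_force": force on the tool from outside, world axes, zero at the start; "ft_torque": the same for the moment, N m; "width": opening from 0.0 (shut) to 1.0 (fully open); "gripper_force": force on a finger pad.
Only numpy, scipy, OpenCV 4.12 (cv2) and the standard library are available. Lean on these libraries where they do the work, as an engineer would, in place of code of your own. Each camera call takes 0.05 s, during which the arm holds its last target. There are 200 camera calls.

## Working session

There is one attempt and no reset: what is moved stays moved. The work goes in short steps, Python scripts to look and compute and a tool call to move; the robot and the scene stay as the last step left them, time stands still between calls to the robot, and variables do not carry over. Pictures are saved under pics/ and viewed, at most 10 in all, crops included, and the job is handed in when it is done.

Besides the shell and the picture viewer there is one more tool, called after "Call:" by a JSON object that holds its "fn" and its "kwargs", one argument or row to a line. carry_out: Moves the arm, as the interface text tells. Its arguments: {"type":"object","properties":{"targets":{"type":"array","items":{"type":"array","items":{"type":"number"}}},"newtons":{"type":"number"}},"required":["targets"]}

```bash
mkdir -p pics; ls
cat > h.py <<'E'
import numpy as np, cv2
from station import env
def snap(cam,name=None):
    info=env.camera_info(cam); im,d=env.camera(cam)
    if name: cv2.imwrite('pics/'+name+'.png',im[:,:,::-1])
    return im,d,info
def pts(d,info,mask=None):
    K=np.array(info['K']);T=np.array(info['cam_to_world'])
    v,u=np.nonzero((d>0) if mask is None else (mask&(d>0)))
    z=d[v,u]
    P=np.stack([(u-K[0,2])/K[0,0]*z,-(v-K[1,2])/K[1,1]*z,-z,np.ones_like(z)])
    return (T@P)[:3].T,u,v
E
python3 - <<'E'
from h import *
for c in ['top','scene']:
    im,d,info=snap(c,c+'0')
    print(c,{k:(np.round(v,3).tolist() if k in('K','cam_to_world') else v) for k,v in info.items()})
    for q in ['station','stop_handle','block','board_center','mug','jar','bowl']:
        for r in env.outline_of(q,c)[:3]:
            p,u,v=pts(d,info,np.array(r['pixels']))
            if len(p): print(c,q,round(r['confidence'],2),r['bbox'],np.round(np.median(p,0),3),np.round(p.min(0),3),np.round(p.max(0),3))
print(env.observe(),env.pinch_z)
E
python3 -c "
import cv2,numpy as np
cv2.imwrite('pics/both.png',cv2.resize(np.hstack([cv2.imread('pics/top0.png'),cv2.imread('pics/scene0.png')]),(800,300)))"
```

```text
pics
top {'K': [[399.632, 0.0, 279.498], [0.0, 399.632, 212.867], [0.0, 0.0, 1.0]], 'cam_to_world': [[0.022, 0.979, -0.202, 0.349], [-1.0, 0.022, -0.001, 0.001], [0.004, 0.202, 0.979, 1.219], [0.0, 0.0, 0.0, 1.0]]}
top station 0.83 [229.5, 196.5, 135.1, 78.8] [0.522 0.032 0.029] [ 0.414 -0.262 -0.004] [0.657 0.157 0.053]
top stop_handle 0.69 [159.5, 209.9, 14.6, 17.8] [0.563 0.332 0.071] [ 0.547  0.31  -0.002] [0.595 0.378 0.079]
top stop_handle 0.47 [154.5, 247.0, 19.6, 18.8] [0.459 0.331 0.076] [0.435 0.317 0.002] [0.488 0.374 0.088]
top stop_handle 0.46 [148.7, 285.9, 21.0, 10.9] [0.359 0.343 0.07 ] [ 0.34   0.321 -0.002] [0.371 0.391 0.077]
top block 0.89 [158.9, 243.2, 23.1, 29.5] [0.45  0.326 0.022] [ 0.414  0.293 -0.005] [0.5   0.378 0.086]
top block 0.33 [159.2, 245.5, 13.6, 18.2] [0.459 0.331 0.079] [ 0.435  0.317 -0.004] [0.481 0.366 0.088]
top board_center 0.56 [288.4, 204.3, 63.6, 59.1] [ 0.533 -0.125  0.048] [ 0.443 -0.22   0.029] [ 0.626 -0.029  0.055]
top mug 0.57 [215.2, 140.6, 28.8, 39.7] [0.773 0.162 0.042] [ 0.704  0.115 -0.005] [0.802 0.197 0.095]
top jar 0.86 [31
[... 1673 characters left out ...]
0.43443634,  0.02502365,  1.57317745, -0.01161908,
        1.13399766, -0.07513397]), 'qvel': array([-4.07262814e-04,  4.41743793e-04, -1.68106028e-05, -1.71150540e-03,
       -1.78521300e-04,  3.10854896e-03,  6.28697469e-04]), 'joint_efforts': array([ 9.75387884e-04, -6.67592740e+01,  9.83892269e-01, -3.14809620e+01,
       -6.07695733e-02,  3.21934966e-02,  4.18724358e-05]), 'tcp_pos': array([0.19653234, 0.59332717, 0.22679043]), 'ee_rot': array([6.74934532e-06, 1.59298029e-01, 9.87230537e-01, 6.29680358e-05]), 'contact_force': array([0.68837323, 0.47883214, 0.05044298]), 'ft_torque': array([-0.00969126,  0.01264165,  0.03273393]), 'gripper_force': 0.0, 'width': 0.9985850341459199} 0.0188
```

View pics/top0.png

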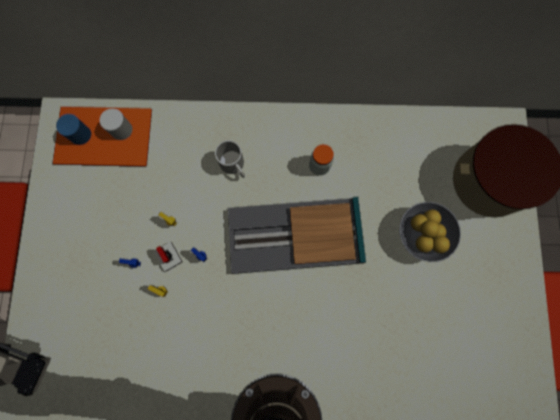

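View pics/scene0.png

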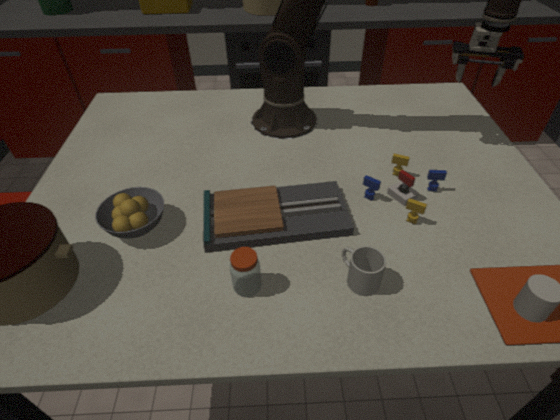

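The top view shows the red stop in the white block at pixel (165,255), with blue and yellow look-alikes around it. The station is at (295,235), its open slot to the left and the fence at (358,230). The scene view agrees: red stop at (405,182), open strut at (310,205).

```bash
cat >> h.py <<'E'
from scipy.spatial.transform import Rotation as Ro
def tool():
    o=env.observe(); q=o['ee_rot']; return o,np.array(o['tcp_pos']),Ro.from_quat([q[1],q[2],q[3],q[0]])
def down(yaw):  # tool y axis (closing line) at world angle yaw, z down
    y=np.array([np.cos(yaw),np.sin(yaw),0]);z=np.array([0,0,-1.]);x=np.cross(y,z)
    return Ro.from_matrix(np.stack([x,y,z],1))
def plan(pos,yaw=None):
    o,p,R=tool()
    print('shift cm (tool)',np.round(R.inv().apply(np.array(pos)-p)*100,2))
    if yaw is not None:
        for k in (0,np.pi):
            r=(R.inv()*down(yaw+k)); print('  rotvec',np.round(r.as_rotvec(),3),'(q7',round(o['qpos'][6],2),')')
def rect(P2): 
    (c,s,a)=cv2.minAreaRect(P2.astype(np.float32)); return np.round(c,4),np.round(s,4),round(a,1)
E
python3 - <<'E'
from h import *
im,d,info=snap('top'); 
p,u,v=pts(d,info); c=im[v,u].astype(int)
hsv=cv2.cvtColor(im,cv2.COLOR_RGB2HSV)[v,u].astype(int)
s=(p[:,2]>.022)&(p[:,2]<.036)&(abs(p[:,0]-.53)<.17)&(p[:,1]>-.3)&(p[:,1]<.19)
print('slab',rect(p[s][:,:2]),s.sum(), p[s].min(0),p[s].max(0))
b=(p[:,2]>.042)&(p[:,2]<.06)&(abs(p[:,0]-.53)<.17)&(p[:,1]>-.3)&(p[:,1]<.19)
teal=b&(hsv[:,0]>75)&(hsv[:,0]<105)&(hsv[:,1]>90)
wood=b&(hsv[:,0]<25)&(hsv[:,1]>60)
print('board',rect(p[wood][:,:2]),wood.sum());print('fence',rect(p[teal][:,:2]),teal.sum())
st=s&(p[:,1]>-.02)&(c.min(1)>140); print('strut',rect(p[st][:,:2]),st.sum())
red=((hsv[:,0]<8)|(hsv[:,0]>172))&(hsv[:,1]>150)&(p[:,2]>.04)&(p[:,2]<.1)&(abs(p[:,0]-.46)<.06)&(abs(p[:,1]-.33)<.06)
print('red',rect(p[red][:,:2]),red.sum(),np.median(p[red],0))
bl=(p[:,2]>.015)&(p[:,2]<.03)&(hsv[:,1]<60)&(c.min(1)>120)&(abs(p[:,0]-.45)<.06)&(abs(p[:,1]-.33)<.06)
print('block',rect(p[bl][:,:2]),bl.sum())
o,P,R=tool(); print(R.as_matrix().round(3))
w=env.camera_info('wrist'); T=np.array(w['cam_to_world']); Rt=R.as_matrix()
print('cam in tool',Rt.T@(T[:3,3]-P), (Rt.T@T[:3,:3]).round(3), w['K'])
plan([.40,.33,.25])
E
```

```text
slab (array([ 0.5307, -0.0465]), array([0.2007, 0.3986]), 5.9) 4299 [ 0.41355928 -0.25499737  0.02200773] [0.64658028 0.15968577 0.03590404]
board (array([ 0.5356, -0.125 ]), array([0.1705, 0.1801]), 5.6) 3407
fence (array([ 0.5475, -0.2332]), array([0.191 , 0.0155]), 5.9) 317
strut (array([0., 0.]), array([0., 0.]), 0.0) 0
red (array([0.4573, 0.3344]), array([0.0462, 0.0133]), 32.0) 97 [0.45656221 0.33159419 0.08217134]
block (array([0.459 , 0.3357]), array([0.0705, 0.0524]), 29.1) 166
[[-0.949  0.314  0.   ]
 [ 0.314  0.949  0.   ]
 [ 0.     0.    -1.   ]]
cam in tool [ 0.08361264  0.00103484 -0.15782652] [[ 0.     0.953  0.304]
 [ 1.    -0.     0.   ]
 [ 0.     0.304 -0.953]] [[306.64271231   0.         278.23049376]
 [  0.         306.64271231 207.37168529]
 [  0.           0.           1.        ]]
shift cm (tool) [-27.6  -18.6   -2.33]
```

Station: centre (0.531,-0.047), its x axis at about 95.9°, with the board about 11 mm short of the fence. All sizes match the given ones. Next, the hand goes above the stop.

Call:
{"fn": "carry_out", "kwargs": {
  "targets": [
    [0, -4.1, -2.05, 0.3, 0, 0, 0],
    [0, -4.1, -2.05, 0.3, 0, 0, 0],
    [0, -4.1, -2.05, 0.3, 0, 0, 0],
    [0, -4.1, -2.05, 0.3, 0, 0, 0],
    [0, -4.1, -2.05, 0.3, 0, 0, 0],
    [0, -4.1, -2.05, 0.3, 0, 0, 0],
    [0, -4.1, -2.05, 0.3, 0, 0, 0],
    [0, -4.1, -2.05, 0.3, 0, 0, 0],
    [0, 0, 0, 0, 0, 0, -0.17],
    [0, 0, 0, 0, 0, 0, -0.17]
  ]
}}

```text
t: 2.1
tcp_pos: [0.4568, 0.3339, 0.2027]
ee_rot: [0.0, -0.012, 1.0, -0.0]
contact_force: [-0.1, 1.1, 0.4]
width: 0.501
gripper_force: 0.0
```

Call:
{"fn": "carry_out", "kwargs": {
  "targets": [
    [0, 0, 0, 0, 0, 0, -0.17],
    [0, 0, 0, 0, 0, 0, -0.17],
    [0, 0, 0, 0, 0, 0, -0.17],
    [0, 0, 0, 0, 0, 0, 0],
    [0, 0, 0, 0, 0, 0, 0]
  ]
}}

```text
t: 2.72
tcp_pos: [0.4564, 0.3344, 0.2027]
ee_rot: [-0.0, -0.26, 0.966, 0.0]
contact_force: [0.4, 0.2, -0.7]
width: 0.502
gripper_force: 0.0
```

```bash
cat > m.py <<'E'
from h import *
im,d,info=snap('wrist','w1')
p,u,v=pts(d,info); hsv=cv2.cvtColor(im,cv2.COLOR_RGB2HSV)[v,u].astype(int)
near=(np.hypot(p[:,0]-.457,p[:,1]-.333)<.06)
red=near&((hsv[:,0]<8)|(hsv[:,0]>172))&(hsv[:,1]>120)&(p[:,2]>.05)&(p[:,2]<.1)
top=red&(p[:,2]>np.percentile(p[red][:,2],95)-.006)
print('red top',rect(p[top][:,:2]),top.sum(),np.median(p[top],0))
bl=near&(p[:,2]>.018)&(p[:,2]<.03)&(hsv[:,1]<70)
print('block',rect(p[bl][:,:2]),bl.sum(),np.median(p[bl],0))
r=rect(p[top][:,:2]); c=r[0]
o,P,R=tool(); print(o['t'],P,R.as_matrix()[:,1],o['width'],o['qpos'])
print(p[red].min(0),p[red].max(0))
plan([c[0],c[1],.054],np.radians((r[2] if r[1][0]>r[1][1] else r[2]+90)+90))
E
python3 m.py
```

```text
red top (array([0.4554, 0.3387]), array([0.0492, 0.014 ]), 32.1) 704 [0.45352959 0.33739772 0.08379552]
block (array([0.4561, 0.3391]), array([0.0707, 0.056 ]), 32.2) 2123 [0.44928988 0.33497682 0.0239133 ]
2.775 [0.45629851 0.33447362 0.20274706] [-5.02883337e-01  8.64354296e-01  1.35410156e-05] 0.5012685211915076 [-0.68637751  0.36295881 -0.05437438  1.74846066  0.0224878   1.03075627
  1.34894835]
[0.43176502 0.32085955 0.05857727] [0.47851537 0.35540142 0.08596254]
shift cm (tool) [-0.13  0.41 14.87]
  rotvec [ 0.     0.    -0.033] (q7 1.35 )
  rotvec [ 0.    -0.     3.108] (q7 1.35 )
```

View pics/w1.png

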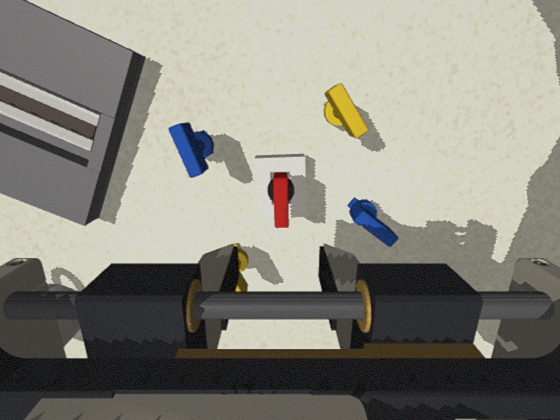

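The wrist view shows the red handle at (281,200) standing over the block, with the blue and yellow look-alikes clear of the fingers and the strut visible at upper left. Handle and block measure 49x14 and 71x56 mm, as they should. Now the hand goes down and grasps.

Call:
{"fn": "carry_out", "kwargs": {
  "targets": [
    [0, -0.13, 0.41, 0, 0, 0, -0.033],
    [0, 0, 0, 4, 0, 0, 0],
    [0, 0, 0, 4, 0, 0, 0],
    [0, 0, 0, 3, 0, 0, 0],
    [0, 0, 0, 2.4, 0, 0, 0],
    [0, 0, 0, 1.5, 0, 0, 0],
    [0, 0, 0, 0, 0, 0, 0],
    [1, 0, 0, 0, 0, 0, 0],
    [1, 0, 0, 0, 0, 0, 0],
    [1, 0, 0, 0, 0, 0, 0]
  ],
  "newtons": 35
}}

```text
t: 4.03
tcp_pos: [0.4556, 0.3389, 0.0544]
ee_rot: [0.001, -0.278, 0.961, 0.0]
contact_force: [0.0, -0.1, 0.2]
width: 0.223
gripper_force: 0.0
```

Call:
{"fn": "carry_out", "kwargs": {
  "targets": [
    [1, 0, 0, 0, 0, 0, 0],
    [1, 0, 0, 0, 0, 0, 0],
    [1, 0, 0, 0, 0, 0, 0]
  ]
}}

```text
t: 4.4
tcp_pos: [0.4555, 0.3387, 0.0539]
ee_rot: [0.0, -0.278, 0.961, 0.0]
contact_force: [-0.7, -0.9, 3.0]
width: 0.151
gripper_force: 35.0
```

Call:
{"fn": "carry_out", "kwargs": {
  "targets": [
    [1, 0, 0, -2, 0, 0, 0],
    [1, 0, 0, -4, 0, 0, 0],
    [1, 0, 0, -4, 0, 0, 0],
    [1, 0, 0, -3.6, 0, 0, 0],
    [1, 1.6, -4.33, 0, 0, 0, 0],
    [1, 1.6, -4.33, 0, 0, 0, 0],
    [1, 1.6, -4.33, 0, 0, 0, 0],
    [1, 1.6, -4.33, 0, 0, 0, 0],
    [1, 1.6, -4.33, 0, 0, 0, 0],
    [1, 1.6, -4.33, 0, 0, 0, 0]
  ]
}}

```text
t: 5.65
tcp_pos: [0.5128, 0.0663, 0.1896]
ee_rot: [-0.0, -0.278, 0.961, 0.0]
contact_force: [0.5, -0.3, -0.8]
width: 0.152
gripper_force: 35.0
```

Call:
{"fn": "carry_out", "kwargs": {
  "targets": [
    [1, 1.6, -4.33, 0, 0, 0, 0],
    [1, 0, 0, 0, 0, 0, 0.17],
    [1, 0, 0, 0, 0, 0, 0.17],
    [1, 0, 0, 0, 0, 0, 0.17],
    [1, 0, 0, 0, 0, 0, 0.17],
    [1, 0, 0, 0, 0, 0, 0.17],
    [1, 0, 0, 0, 0, 0, 0.17],
    [1, 0, 0, 0, 0, 0, 0.17],
    [1, 0, 0, 0, 0, 0, 0.17],
    [1, 0, 0, 0, 0, 0, 0.17]
  ]
}}

```text
t: 6.9
tcp_pos: [0.5222, 0.0227, 0.1895]
ee_rot: [-0.0, 0.467, 0.884, -0.0]
contact_force: [0.1, -0.2, -0.9]
width: 0.152
gripper_force: 35.0
```

Call:
{"fn": "carry_out", "kwargs": {
  "targets": [
    [1, 0, 0, 0, 0, 0, 0.17],
    [1, 0, 0, 0, 0, 0, 0.17],
    [1, 0, 0, 0, 0, 0, 0.16],
    [1, 0, 0, 0, 0, 0, 0],
    [1, 0, 0, 0, 0, 0, 0]
  ]
}}

```text
t: 7.52
tcp_pos: [0.5223, 0.0227, 0.1896]
ee_rot: [-0.0, 0.668, 0.744, -0.0]
contact_force: [-0.1, 0.7, -0.7]
width: 0.15
gripper_force: 35.0
```

```bash
cat > m2.py <<'E'
from h import *
im,d,info=snap('wrist','w2')
np.savez('w2.npz',im=im,d=d,K=info['K'],T=info['cam_to_world'])
p,u,v=pts(d,info); hsv=cv2.cvtColor(im,cv2.COLOR_RGB2HSV)[v,u].astype(int)
o,P,R=tool(); print(o['t'],P,R.as_matrix()[:,:2].T.round(4),o['width'],o['contact_force'])
c0=np.array([.529,-.043]);a=np.radians(95.9);ex=np.array([np.cos(a),np.sin(a)]);ey=np.array([-ex[1],ex[0]])
q=(p[:,:2]-c0); X=q@ex;Y=q@ey;Z=p[:,2]
for nm,m in (('slab',(Z>.024)&(Z<.036)&(X>-.05)&(X<.21)&(abs(Y)<.12)),('board',(Z>.042)&(Z<.056)&(X<.03)&(X>-.15)&(abs(Y)<.11)&(hsv[:,0]<25)&(hsv[:,1]>50))):
    if m.sum(): print(nm,m.sum(),'X',np.percentile(X[m],[.2,50,99.8]).round(4),'Y',np.percentile(Y[m],[.2,50,99.8]).round(4),'Z',np.median(Z[m]))
# strut profile: depth+brightness across Y for several X
for x in (.05,.08,.11,.14,.17):
    m=(abs(X-x)<.006)&(abs(Y)<.04)
    b=np.floor((Y[m]+.04)/.002).astype(int)
    print(x,[(int(Z[m][b==k].mean()*1000),int(hsv[m][b==k,2].mean())) if (b==k).any() else None for k in range(40)])
red=((hsv[:,0]<8)|(hsv[:,0]>172))&(hsv[:,1]>120)&(np.hypot(p[:,0]-P[0],p[:,1]-P[1])<.06)
if red.sum(): print('red',red.sum(),rect(p[red][:,:2]),Z[red].min(),Z[red].max())
E
python3 m2.py
```

```text
7.575 [0.52236502 0.0226549  0.18966037] [[-1.068e-01  9.943e-01  1.000e-04]
 [ 9.943e-01  1.068e-01 -1.000e-04]] 0.1515020899525938 [-0.2684733   0.6052308  -0.84073871]
slab 30151 X [-0.0147  0.1182  0.1984] Y [-0.0991  0.0032  0.0998] Z 0.029869961831067604
board 2254 X [-0.1234 -0.0024  0.0114] Y [-0.0809  0.0057  0.0875] Z 0.047764265632047
0.05 [(29, 138), (30, 139), (29, 139), (30, 140), (20, 90), (6, 135), (6, 138), (6, 140), (5, 139), (6, 138), (5, 138), (6, 139), (6, 137), (6, 138), (29, 203), (30, 221), (151, 180), (159, 203), (161, 210), (158, 212), (157, 181), (156, 174), (181, 184), (112, 123), (21, 98), (22, 99), (21, 98), (21, 94), (27, 162), (29, 220), (29, 218), (29, 218), (30, 222), (30, 230), None, (15, 101), (29, 130), (29, 136), (29, 137), (29, 136)]
0.08 [(69, 133), (64, 132), (89, 134), (91, 129), (71, 92), (31, 131), (70, 126), (73, 113), (154, 109), (165, 95), (161, 98), (154, 102), (172, 96), (173, 94), (198, 89), (211, 67), (192, 66), (180, 162), (177, 168), (177, 165), (183, 157), (177, 156), (190, 151), (188, 88), (217, 49), (191, 82), (179, 87), (160, 8
[... 840 characters left out ...]
, (21, 95), (22, 96), (21, 95), (21, 92), (27, 166), (30, 213), (29, 215), (29, 213), (29, 219), (29, 227), (29, 218), (17, 91), (29, 133), (29, 135), (29, 135), (29, 135)]
0.17 [(29, 138), (30, 138), (29, 138), (29, 139), (20, 94), (5, 138), (5, 137), (5, 138), (5, 139), (5, 112), (5, 95), (5, 88), (5, 87), (5, 88), (29, 127), (29, 135), (30, 137), (29, 134), (29, 137), (29, 138), (21, 86), (21, 62), (21, 63), (21, 63), (21, 82), (21, 86), (22, 90), (22, 91), (28, 150), (30, 215), (30, 215), (29, 212), (29, 216), (29, 229), (29, 212), (17, 90), (29, 130), (29, 136), (29, 135), (29, 135)]
red 2436 (array([0.5338, 0.0396]), array([0.0705, 0.0608]), 33.5) 0.1609376280763753 0.29651951949205757
```

View pics/w2.png

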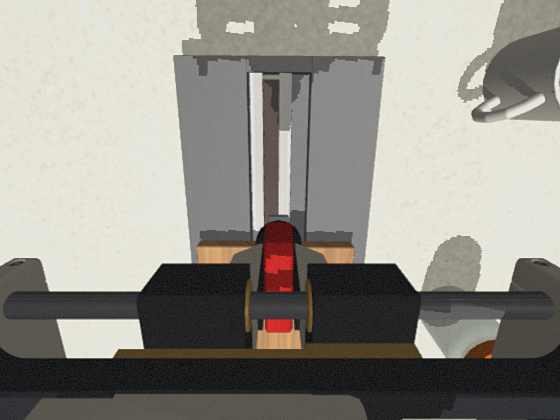

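The wrist view shows the strut's slot as the dark band at (272,150), running up the picture, with the red handle held at (278,275). Next I fit the slot line finely.

Run:
```python
from h import *
f=np.load('w2.npz');info=dict(K=f['K'],cam_to_world=f['T'])
p,u,v=pts(f['d'],info);Z=p[:,2]
c0=np.array([.529,-.043]);a=np.radians(95.9);ex=np.array([np.cos(a),np.sin(a)]);ey=np.array([-ex[1],ex[0]])
q=p[:,:2]-c0;X=q@ex;Y=q@ey
xs=[];cs=[];sl=[];sr=[]
for x in np.arange(.135,.184,.004):
    m=abs(X-x)<.002
    lip=m&(Z>.028)&(Z<.032)
    l=Y[lip&(Y>-.02)&(Y<.008)];r=Y[lip&(Y>.008)&(Y<.036)]
    s=Y[m&(Z<.024)&(Z>.018)&(abs(Y-.008)<.015)]
    xs.append(x);cs.append((l.min(),l.max(),s.min(),s.max(),r.min(),r.max()))
print(np.round(np.array(cs)*1000,1))
# slab side edges for the axis angle
s=(Z>.028)&(Z<.032)
E1=[];
for x in np.arange(.04,.19,.006):
    m=s&(abs(X-x)<.003)&(abs(Y)<.11); E1.append((x,Y[m].min(),Y[m].max()))
E1=np.array(E1); print('edge slopes deg',[np.degrees(np.arctan(np.polyfit(E1[:,0],E1[:,k],1)[0])).round(2) for k in(1,2)],np.median(E1,0))
o,P,R=tool(); print('tcp XY',(P[:2]-c0)@ex,(P[:2]-c0)@ey,'yaw tool y',np.degrees(np.arctan2(*R.as_matrix()[[1,0],1])))
# held handle: red points near tool
hsv=cv2.cvtColor(f['im'],cv2.COLOR_RGB2HSV)[v,u].astype(int)
t=R.inv().apply(p-P)
red=((hsv[:,0]<8)|(hsv[:,0]>172))&(hsv[:,1]>120)&(abs(t[:,0])<.04)&(abs(t[:,1])<.02)
h=np.histogram(t[red][:,2],20); print(h[0],h[1].round(3)); top=red&(abs(t[:,2]+.03)<.005)
if top.sum(): print('handle top in tool',t[top].min(0),t[top].max(0))
```

```text
[[-11.   -0.    1.   16.4  17.   35.9]
 [-11.    0.    1.   16.4  16.9  35.9]
 [-10.9   0.    1.   16.4  16.9  35.8]
 [-10.9  -0.9   0.   16.3  16.8  35.8]
 [-10.8  -0.9   0.1  16.3  16.8  35.6]
 [-11.7  -0.9   0.1  16.3  16.8  35.5]
 [-11.6  -0.8   0.1  16.2  16.7  35.3]
 [-11.6  -0.8   0.1  16.1  16.6  35.3]
 [-11.5  -0.8   0.2  16.1  16.6  36. ]
 [-11.5  -0.8   0.2  16.1  16.6  35.8]
 [-11.4  -0.7   0.2  16.   16.5  35.9]
 [-11.3  -0.7   0.2  16.   16.5  35.9]
 [-13.9   2.2   4.2  21.6   9.8  35.7]]
edge slopes deg [np.float64(-0.07), np.float64(-0.06)] [ 0.112      -0.09943722  0.10006932]
tcp XY 0.06598914113345658 -0.00014899673619081077 yaw tool y 6.129191007928137
[   6    0    0   27    0    0    0    0    0    0    1 1881  167  141
  127   60    0    0   13    8] [-0.107 -0.1   -0.093 -0.087 -0.08  -0.073 -0.066 -0.059 -0.053 -0.046
 -0.039 -0.032 -0.026 -0.019 -0.012 -0.005  0.002  0.008  0.015  0.022
  0.029]
handle top in tool [-0.02338763 -0.00791997 -0.03476908] [ 0.02677647  0.006518   -0.02500208]
```

Call:
{"fn": "carry_out", "kwargs": {
  "targets": [
    [1, 0, -0.78, 2, 0, 0, 0.005],
    [1, 0, 0, 4, 0, 0, 0],
    [1, 0, 0, 3, 0, 0, 0],
    [1, 0, 0, 1.5, 0, 0, 0],
    [1, 0, 0, 0.6, 0, 0, 0],
    [1, 0, 0, 0, 0, 0, 0],
    [1, 0, 0, 0, 0, 0, 0]
  ]
}}

```text
t: 8.45
tcp_pos: [0.5154, 0.0218, 0.0796]
ee_rot: [0.0, 0.671, 0.741, 0.001]
contact_force: [-0.1, -0.1, -0.4]
width: 0.151
gripper_force: 35.0
```

Call:
{"fn": "carry_out", "kwargs": {
  "targets": [
    [1, 0, 0, 0.2, 0, 0, 0],
    [1, 0, 0, 0.2, 0, 0, 0],
    [1, 0, 0, 0.2, 0, 0, 0],
    [1, 0, 0, 0, 0, 0, 0]
  ]
}}

```text
t: 8.95
tcp_pos: [0.5145, 0.0218, 0.0726]
ee_rot: [-0.0, 0.671, 0.741, -0.0]
contact_force: [0.5, 0.9, -1.1]
width: 0.151
gripper_force: 35.0
```

Call:
{"fn": "carry_out", "kwargs": {
  "targets": [
    [1, 0, 0, 0.2, 0, 0, 0],
    [1, 0, 0, 0.2, 0, 0, 0],
    [1, 0, 0, 0.2, 0, 0, 0],
    [1, 0, 0, 0, 0, 0, 0],
    [1, 0, 0, 0, 0, 0, 0]
  ]
}}

```text
t: 9.57
tcp_pos: [0.5147, 0.0218, 0.0667]
ee_rot: [-0.0, 0.671, 0.741, -0.0]
contact_force: [0.1, -0.2, -0.8]
width: 0.152
gripper_force: 35.0
```

Call:
{"fn": "carry_out", "kwargs": {
  "targets": [
    [1, 0, 0, 0.2, 0, 0, 0],
    [1, 0, 0, 0.15, 0, 0, 0],
    [1, 0, 0, 0.15, 0, 0, 0],
    [1, 0, 0, 0, 0, 0, 0],
    [1, 0, 0, 0, 0, 0, 0]
  ]
}}

```text
t: 10.2
tcp_pos: [0.5149, 0.0218, 0.0619]
ee_rot: [0.0, 0.671, 0.741, 0.0]
contact_force: [-1.6, -0.3, 6.7]
width: 0.149
gripper_force: 35.0
```

Call:
{"fn": "carry_out", "kwargs": {
  "targets": [
    [1, 0, 0, 0.03, 0, 0, -0.12],
    [1, 0, 0, 0, 0, 0, -0.12],
    [1, 0, 0, 0, 0, 0, -0.12],
    [1, 0, 0, 0, 0, 0, -0.12],
    [1, 0, 0, 0, 0, 0, -0.12]
  ]
}}

```text
t: 10.82
tcp_pos: [0.5154, 0.0219, 0.0618]
ee_rot: [0.001, 0.42, 0.907, 0.0]
contact_force: [-0.4, 0.5, 4.8]
width: 0.151
gripper_force: 35.0
```

Call:
{"fn": "carry_out", "kwargs": {
  "targets": [
    [1, 0, 0, 0, 0, 0, -0.14],
    [1, 0, 0, 0, 0, 0, -0.14],
    [1, 0, 0, 0, 0, 0, -0.14],
    [1, 0, 0, 0, 0, 0, -0.14],
    [1, 0, 0, 0, 0, 0, -0.14],
    [1, 0, 0, 0, 0, 0, -0.14],
    [1, 0, 0, 0, 0, 0, -0.13],
    [1, 0, 0, 0, 0, 0, 0],
    [1, 0, 0, 0, 0, 0, 0]
  ]
}}

```text
t: 11.95
tcp_pos: [0.5153, 0.022, 0.0618]
ee_rot: [0.001, -0.049, 0.999, 0.0]
contact_force: [0.7, 0.4, 5.2]
width: 0.151
gripper_force: 35.0
```

Run:
```python
from h import *
o,P,R=tool()
c0=np.array([.529,-.043]);a=np.radians(95.84);ex=np.array([np.cos(a),np.sin(a)]);ey=np.array([-ex[1],ex[0]]);c0=c0-.0016*ex
print(o['t'],P,'X',(P[:2]-c0)@ex,'Y',(P[:2]-c0)@ey,np.degrees(np.arctan2(*R.as_matrix()[[1,0],1])),o['contact_force'],o['ft_torque'],o['width'])
im,d,info=snap('scene','s1')
cv2.imwrite('pics/s1c.png',cv2.resize(im[150:260,190:370,::-1],(720,440),interpolation=cv2.INTER_CUBIC))
```

```text
11.95 [0.51531617 0.02197156 0.06180518] X 0.06762669567403906 Y 0.007001903335841077 95.61992526689315 [0.66958271 0.40832374 5.15217983] [0.20394992 0.04148568 0.10917877] 0.15127849468407212
```

View pics/s1c.png

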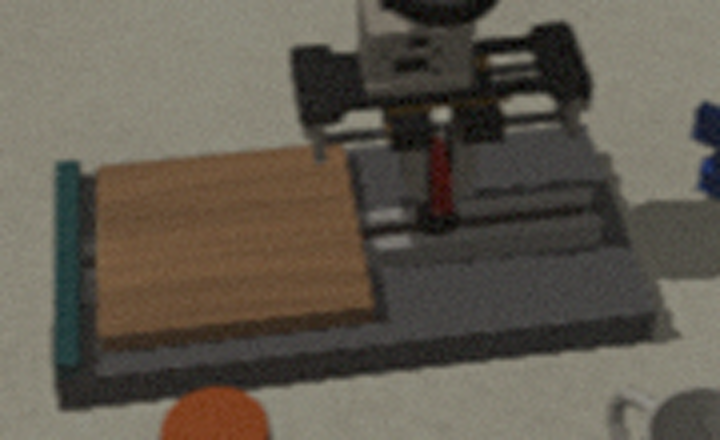

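The scene crop shows the stop upright and crosswise in the slot at (438,190), the board at (235,245), and a small gap between the board and the teal fence. I ease the stop up a little and slide it towards the board.

Call:
{"fn": "carry_out", "kwargs": {
  "targets": [
    [1, 0, 0, -0.1, 0, 0, 0],
    [1, 0, -0.7, -0.05, 0, 0, 0],
    [1, 0, -0.8, 0, 0, 0, 0],
    [1, 0, -0.8, 0, 0, 0, 0],
    [1, 0, -0.8, 0, 0, 0, 0],
    [1, 0, -0.4, 0, 0, 0, 0],
    [1, 0, -0.2, 0, 0, 0, 0],
    [1, 0, -0.2, 0, 0, 0, 0],
    [1, 0, 0, 0, 0, 0, 0]
  ]
}}

```text
t: 13.12
tcp_pos: [0.5185, -0.0172, 0.0629]
ee_rot: [-0.0, -0.049, 0.999, -0.0]
contact_force: [-0.2, 2.4, 4.4]
width: 0.15
gripper_force: 35.0
```

Call:
{"fn": "carry_out", "kwargs": {
  "targets": [
    [1, 0, -0.2, 0, 0, 0, 0],
    [1, 0, -0.2, 0, 0, 0, 0],
    [1, 0, -0.2, 0, 0, 0, 0],
    [1, 0, -0.2, 0, 0, 0, 0],
    [1, 0, 0, 0, 0, 0, 0]
  ]
}}

```text
t: 13.75
tcp_pos: [0.5193, -0.0248, 0.0629]
ee_rot: [0.0, -0.049, 0.999, 0.0]
contact_force: [-0.0, 4.5, 4.0]
width: 0.151
gripper_force: 35.0
```

Call:
{"fn": "carry_out", "kwargs": {
  "targets": [
    [1, 0, -0.15, 0, 0, 0, 0],
    [1, 0, -0.15, 0, 0, 0, 0],
    [1, 0, -0.1, 0, 0, 0, 0],
    [1, 0, 0, 0, 0, 0, 0]
  ]
}}

```text
t: 14.25
tcp_pos: [0.5197, -0.0288, 0.0629]
ee_rot: [0.0, -0.049, 0.999, 0.0]
contact_force: [-0.8, 5.8, 4.3]
width: 0.152
gripper_force: 35.0
```

Call:
{"fn": "carry_out", "kwargs": {
  "targets": [
    [1, 0, -0.1, 0, 0, 0, 0],
    [1, 0, -0.1, 0, 0, 0, 0],
    [1, 0, 0, 0, 0, 0, 0]
  ]
}}

```text
t: 14.62
tcp_pos: [0.5199, -0.0309, 0.0629]
ee_rot: [0.0, -0.049, 0.999, 0.0]
contact_force: [-0.7, 5.3, 5.3]
width: 0.153
gripper_force: 35.0
```

Call:
{"fn": "carry_out", "kwargs": {
  "targets": [
    [1, 0, -0.1, 0, 0, 0, 0],
    [1, 0, 0, 0, 0, 0, 0]
  ]
}}

```text
t: 14.88
tcp_pos: [0.5199, -0.0316, 0.0629]
ee_rot: [-0.0, -0.049, 0.999, 0.0]
contact_force: [-0.4, 6.0, 4.8]
width: 0.153
gripper_force: 35.0
```

Call:
{"fn": "carry_out", "kwargs": {
  "targets": [
    [1, 0, -0.1, 0, 0, 0, 0],
    [1, 0, 0, 0, 0, 0, 0]
  ]
}}

```text
t: 15.12
tcp_pos: [0.5199, -0.0317, 0.0629]
ee_rot: [-0.0, -0.05, 0.999, 0.001]
contact_force: [-1.3, 8.2, 6.2]
width: 0.154
gripper_force: 35.0
```

Call:
{"fn": "carry_out", "kwargs": {
  "targets": [
    [1, 0, -0.1, 0, 0, 0, 0],
    [1, 0, -0.1, 0, 0, 0, 0],
    [1, 0, 0, 0, 0, 0, 0]
  ]
}}

```text
t: 15.5
tcp_pos: [0.52, -0.032, 0.063]
ee_rot: [-0.0, -0.05, 0.999, 0.001]
contact_force: [-2.0, 13.2, 7.0]
width: 0.15
gripper_force: 35.0
```

```bash
cat > m3.py <<'E'
from h import *
import sys
o,P,R=tool(); 
c0=np.array([.529,-.043]);a=np.radians(95.84);ex=np.array([np.cos(a),np.sin(a)]);ey=np.array([-ex[1],ex[0]]);c0=c0-.0016*ex
print(o['t'],P,'X',(P[:2]-c0)@ex,'Y',(P[:2]-c0)@ey,o['contact_force'],o['ft_torque'],np.degrees(R.magnitude()),R.as_matrix()[:,2])
for c in ('top','scene'):
    im,d,info=snap(c,sys.argv[1]+c)
    p,u,v=pts(d,info);hsv=cv2.cvtColor(im,cv2.COLOR_RGB2HSV)[v,u].astype(int)
    b=(p[:,2]>.042)&(p[:,2]<.056)&(abs(p[:,0]-.53)<.17)&(p[:,1]>-.3)&(p[:,1]<.0)
    q=p[:,:2]-c0;X=q@ex;Y=q@ey
    w=b&(hsv[:,0]<25)&(hsv[:,1]>60); t=b&(hsv[:,0]>75)&(hsv[:,0]<105)&(hsv[:,1]>90)
    print(c,'board X',np.percentile(X[w],[.5,99.5]),'Y',np.percentile(Y[w],[.5,99.5]),'Z',np.median(p[w,2]),rect(p[w][:,:2]),'fence X',np.percentile(X[t],[1,99]))
    if c=='scene': cv2.imwrite('pics/'+sys.argv[1]+'c.png',cv2.resize(im[150:260,190:370,::-1],(720,440),interpolation=cv2.INTER_CUBIC))
E
python3 m3.py a
```

```text
15.5 [ 0.519976   -0.03197     0.06297856] X 0.013490947663164152 Y 0.007854849823849461 [-1.95997452 13.21187339  7.03889834] [3.43434676 0.58090774 0.01068545] 179.97745508503755 [-5.41165874e-04  2.92977043e-03 -9.99995562e-01]
top board X [-0.18253318 -0.10106444] Y [-0.08211108  0.08591839] Z 0.04769585474907345 (array([ 0.5419, -0.186 ]), array([0.1701, 0.0831]), 5.9) fence X [-0.19730059 -0.18390556]
scene board X [-0.18115859  0.00157449] Y [-0.08201     0.08659287] Z 0.047438269063025396 (array([ 0.5341, -0.123 ]), array([0.1732, 0.2064]), 5.4) fence X [-0.19592826 -0.18636141]
```

View pics/ac.png

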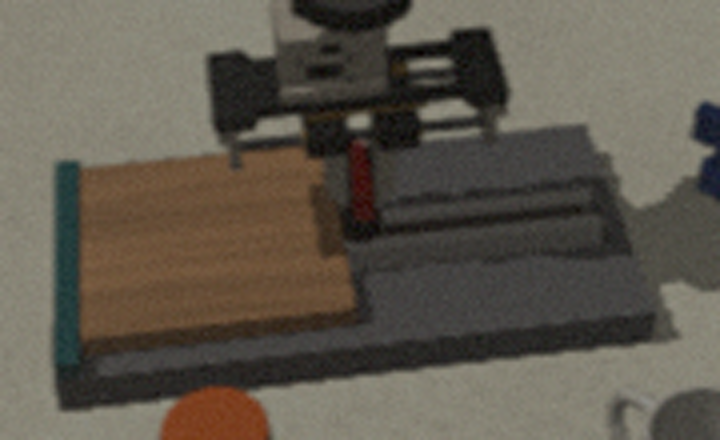

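The board is flush with the teal fence at (80,260) and the collar touches its edge at (345,225). I ease off the load and let go.

Call:
{"fn": "carry_out", "kwargs": {
  "targets": [
    [1, 0, 0.15, -0.05, 0, 0, 0],
    [1, 0, 0.15, -0.05, 0, 0, 0],
    [1, 0, 0, 0, 0, 0, 0]
  ]
}}

```text
t: 15.98
tcp_pos: [0.5199, -0.0317, 0.0638]
ee_rot: [-0.0, -0.049, 0.999, 0.0]
contact_force: [-0.4, 4.8, 3.2]
width: 0.151
gripper_force: 35.0
```

Call:
{"fn": "carry_out", "kwargs": {
  "targets": [
    [0.4, 0, 0, 0, 0, 0, 0],
    [0.2, 0, 0, 0, 0, 0, 0],
    [0.2, 0, 0, 0, 0, 0, 0],
    [0.2, 0, 0, -1, 0, 0, 0],
    [0.2, 0, 0, -3, 0, 0, 0],
    [0.2, 0, 0, -4, 0, 0, 0],
    [0.2, 0, 0, -4, 0, 0, 0],
    [0.2, 0, 0, -3, 0, 0, 0],
    [0.2, 0, 0, 0, 0, 0, 0],
    [0.2, 0, 0, 0, 0, 0, 0]
  ]
}}

```text
t: 17.23
tcp_pos: [0.5196, -0.032, 0.2137]
ee_rot: [-0.0, -0.049, 0.999, -0.0]
contact_force: [-0.6, 0.3, -0.3]
width: 0.402
gripper_force: 0.0
```

```bash
python3 m3.py b
python3 - <<'E'
from h import *
im,d,info=snap('wrist','w3')
p,u,v=pts(d,info);hsv=cv2.cvtColor(im,cv2.COLOR_RGB2HSV)[v,u].astype(int)
c0=np.array([.529,-.043]);a=np.radians(95.84);ex=np.array([np.cos(a),np.sin(a)]);ey=np.array([-ex[1],ex[0]]);c0=c0-.0016*ex
red=((hsv[:,0]<8)|(hsv[:,0]>172))&(hsv[:,1]>120)&(np.hypot(p[:,0]-.52,p[:,1]+.032)<.05)&(p[:,2]>.06)&(p[:,2]<.12)
t=red&(p[:,2]>np.percentile(p[red][:,2],95)-.005)
r=rect(p[t][:,:2]);print('handle top',r,t.sum(),np.median(p[t,2]),'X',(r[0]-c0)@ex,'Y',(r[0]-c0)@ey)
E
```

```text
17.225 [ 0.51956478 -0.03201688  0.21372705] X 0.013486156891388741 Y 0.008268713191024958 [-0.60433021  0.28465012 -0.29508896] [0.01728211 0.00962454 0.01662938] 179.98125867187687 [-3.26158210e-04 -2.71677317e-05 -9.99999946e-01]
top board X [-0.18342621 -0.127938  ] Y [-0.08203767  0.08604307] Z 0.04789070621973324 (array([ 0.5434, -0.1992]), array([0.1704, 0.057 ]), 5.6) fence X [-0.19748825 -0.18361819]
scene board X [-0.18117064  0.00048597] Y [-0.08209626  0.08754718] Z 0.047412847073681263 (array([ 0.5345, -0.123 ]), array([0.1737, 0.2064]), 5.4) fence X [-0.19551562 -0.18460072]
handle top (array([ 0.5187, -0.0298]), array([0.0488, 0.0135]), 5.3) 729 0.09376582852956383 X 0.01577952444003124 Y 0.008903431173124022
```

View pics/w3.png

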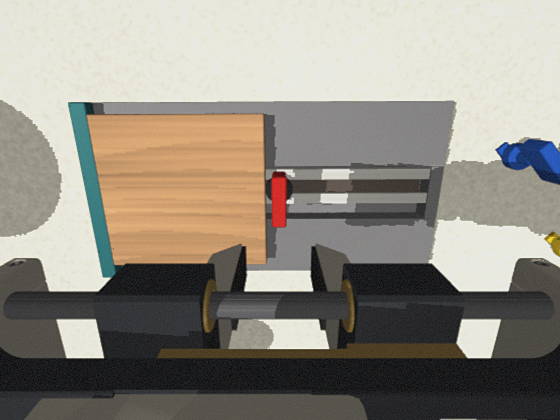

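The view shows the board tight against the fence, and the stop free and crosswise, its collar at the board's edge near (270,190). The handle top is at 94 mm, so the head is at 23 mm, up under the lips.

```bash
python3 -c "
from station import env; print(env.hand_in())"
```

```text
the job is handed in; nothing more can be done
None
```

The job is handed in, with no verdict returned: last look showed the stop released, upright and crosswise under the lips, its collar against the edge of the board, which is home against the fence; 17 s used, at most about 15 N felt at the wrist.

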